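# Emergency release of a jammed cash drawer

### The arm

A 7-joint arm with a two-finger parallel gripper is mounted at the origin on a cart in front of the work surface, level with it; the furniture and walls round the work are solid. World frame = base frame: x ahead of the robot, y to its left, z up, the work surface at z = 0. Lengths are in m, angles in rad, forces in N, time in s.
With the tool pointing down it reaches from about 0.4 to 0.85 m from the base axis. Payload 10.4 kg.
Tool frame: the origin (TCP) lies midway between the tips of the shut fingers; the grasp point (between the pads) lies tcp_to_grasp behind it (tcp_to_grasp is the distance from the TCP to the grasp point, in m); z points along the fingers, y is the line along which they close (so a half turn about z gives the same grasp; the last joint's range is limited). The gripper opens to 85 mm and grips with 20 to 120 N. Pads are 22 mm wide; open, the fingers measure 114 mm over their backs; the gripper's body (76 mm by 85 mm) begins 54 mm behind the grasp point. The pads swing forward as they close: fully open they stand 13 mm farther back than shut.
Start: joints at [-1.231, 0.332, -0.065, 1.46, 0.022, 1.35, -0.088], TCP at [0.222, 0.584, 0.231] pointing down, gripper open.
Joint ranges: [-2.6, 2.6], [-0.5, 2.12], [-1.47, 1.34], [0.16, 2.42], [-1.27, 4.41], [0.06, 2.06], [-2.6, 2.6]. Speed limits (rad/s): [2.22, 2.22, 2.79, 2.79, 3.14, 3.14, 3.14].

### API

Orientations are given as a unit quaternion [x, y, z, w].
In Python, from cell import * gives the robot as it stands.
- The arm moves only by the tool play_rows, never from a script. Its argument "rows" is a list of rows, each an object of numbers: "x", "y", "z": the shift along the tool's x, y, z in m; "turn": the turn about the tool's z in units of 10 degrees (1.0 is 10 degrees); "hand": the closure, from 0 (fully open) to 1 (shut). A call has 1 to 10 rows; each row shifts and turns the commanded pose from where the row before left it, along the tool's axes as they then stand; what a row does not reach is not made up. A row lasts 1/8 s, in which the tool goes at most 62.5 mm and 10.7 degrees, less where a joint would pass 70% of its speed; a pose out of reach is approached as far as the arm can. A call with a gripper value outside its range is refused whole. The fingers move at their own pace and stop on an object; "newtons" is the grip in N (left out, the last holds). Time passes only in rows, so rows that do not move let the fingers close. It gives the time, the measured TCP pose, the force, the opening and the grip force at its end, in the units of the state.
- get_state(): the state, without advancing time (a new reading comes with each control period).
- snapshot(name): name is "side" or "top"; returns a dict with "pixels" (384x512x3 uint8, red, green, blue), "mtx" (3x3 intrinsics, pixels), "extrinsics" (4x4, takes a point from camera to world coordinates). Camera axes: x right, y down, z forward; pixel columns grow to the right and rows downward; lengths in m; the calibration is good to about 2 mm. A picture is of the moment at which its call begins. There is no depth.
- sign_off(): hands the job in; it is judged then, once.
The state is a dict: "time": time; "joint_pos": joint angles; "dq": joint speeds; "effort": joint torques, N m; "position": TCP position; "tool_rot": TCP orientation; "contact_force": force on the tool from outside, world axes, zero at the start; "wrist_torque": the same for the moment, N m; "finger_gap": finger opening in m; "grip_force": force on a finger pad.
Only numpy, scipy, OpenCV 4.12 (cv2) and the standard library are available. Lean on these libraries where they do the work, as an engineer would, in place of code of your own. Each camera call takes 0.05 s, during which the arm holds its last target. There are 200 camera calls.

### The job

The till's cash drawer will not open from the computer: take the release key from the top of the drawer's case, feel with its tip along the access window in the back of the case for the release slot, which you cannot see, and push the key in until the drawer springs open. Then draw the key out and lay it down flat on top of the case again. Press lightly at the back, since more than 25 N on the key bends the latch plate, and leave the two pill bottles by its rear corners standing where they are.

Things in the scene. Friction and masses are not known exactly. Their poses are not given: they have to be found in the camera images.
- till_case: Grey sheet-steel case of a compact cash drawer, 210 mm deep (x) x 264 mm wide (y) x 90 mm high, fixed. Origin: centre of its underside, on the worktop; z up. Its front (black drawer front with a lock) looks along its -x axis, roughly towards the robot, its back along +x, away from the robot.
- window (a point): Middle of the access window in the back wall of the case, in the plane of the wall's outer face, 42 mm above the worktop; axes as the case's (+x straight out of the back). The window is 110 mm wide (y) and 32 mm high (z). 5 mm inside, a flat upright steel latch plate, 3 mm thick, closes the whole window but for one release slot.
- search_line (a point): The point 5 mm straight inside the middle of the window, on the outer face of the latch plate; axes as the case's. The release slot is 9 mm wide (y) and 16 mm high (z), at the height of this point, but the latch unit is clipped anywhere along its rail: the slot's middle lies anywhere from y = -32 to 32 mm in this frame, and no reading tells where.
- till_drawer (a joint): How far the drawer stands out of the case along its -x axis, in m: 0 latched, 0.075 sprung open, where it stays. 7 mm behind the latch plate's outer face, in the slot, the key meets the latch's sprung arm; 9 to 10 mm more at 5 to 10 N (tip about 16 mm past the plate's outer face) frees the drawer; at 22 mm it stops dead.
- case_top (a point): Middle of the flat top of the case, 90 mm above the worktop; axes as the case's.
- key_grip (a point): Centre of the release key's black moulded grip, 48 mm long (x) x 18 mm wide (y) x 20 mm high (z), flat-sided. The key's steel rod, 6 mm thick with a round end, runs from it along this point's -x axis, on the grip's centre line, 58 mm past the grip's end. About 60 g. It starts lying on top of the case, the rod pointing roughly to the case's front.
- key_tip (a point): Tip of the release key's rod, 82 mm from the grip's centre along the grip's -x axis.
- brown_bottle_mid (a point): Middle of the brown pill bottle with white cap, 44 mm across and 100 mm high, standing loose on the worktop by the case's left rear corner; z axis up along the bottle.
- green_bottle_mid (a point): Middle of the white pill bottle with green cap, 48 mm across and 76 mm high, standing loose on the worktop by the case's right rear corner; z axis up along the bottle.
Not all that is in view belongs to the job. There is more than one size of the part that bears key_grip; the job needs the largest.

How it is judged:
On the way, in this order (a step that is already met when the one before it is completed fails the run):
1. the key's tip is through the release slot (x of key_tip in the frame of till_case between 0.06 and 0.0945 m and z of key_tip in the frame of till_case between 0.032 and 0.052 m).
2. the drawer has sprung open (value of joint till_drawer above 0.05 m), for 0.1 s.
At the end, for the whole second after the job is handed in: The drawer stands at least 50 mm open; the release key lies on the flat top of the case (its grip's centre within the case's outline and 5 to 16 mm above the top, its rod within 0.15 rad of level); both pill bottles stand upright (value of joint till_drawer above 0.05 m and z of key_grip in the frame of till_case between 0.095 and 0.106 m and x of key_grip in the frame of till_case between -0.105 and 0.105 m and y of key_grip in the frame of till_case between -0.132 and 0.132 m and angle between key_grip's own x axis and vertical between 1.42 and 1.72 rad and angle between each of brown_bottle_mid, green_bottle_mid's own z axis and vertical below 0.2 rad); the robot touches nothing.
It fails at once if the key, at the back of the case, is pressed on the case or its latch with more than 25 N (contact force between release_key and till_case above 25 N and z of key_grip in the frame of till_case below 0.085 m).
It fails at once if the brown pill bottle is shifted by more than 30 mm or knocked over (distance of brown_bottle_mid from where it was at the start of the episode above 0.03 m or angle between brown_bottle_mid's own z axis and vertical above 0.5 rad).
It fails at once if the white pill bottle with green cap is shifted by more than 30 mm or knocked over (distance of green_bottle_mid from where it was at the start of the episode above 0.03 m or angle between green_bottle_mid's own z axis and vertical above 0.5 rad).
It also fails if it takes over 67 s, if anything falls off the work surface, if the arm or the gripper's body presses on something with over 40 N, if the wrist force passes 120 N, or if a joint passes its speed limit or range.

## Working session

There is one attempt and no reset: what is moved stays moved. The work goes in short steps, Python scripts to look and compute and a tool call to move; the robot and the scene stay as the last step left them, time stands still between calls to the robot, and variables do not carry over. Pictures are saved under pics/ and viewed, at most 10 in all, crops included, and the job is handed in when it is done.

Besides the shell and the picture viewer there is one more tool, called as name([rows], argument=value, ...), one row to a line, values as JSON. play_rows: Moves the arm, as the interface text tells. Its arguments: {"type":"object","properties":{"rows":{"type":"array"},"newtons":{"type":"number"}},"required":["rows"]}

```bash
mkdir -p pics; ls; python3 - <<'E'
from cell import *
import cv2,json,numpy as np
for n in("side","top"):
    s=snapshot(n); cv2.imwrite(f"pics/{n}0.png",s["pixels"][:,:,::-1])
    print(n,np.round(s["mtx"],1).tolist(),np.round(s["extrinsics"],3).tolist())
print(get_state()); print(tcp_to_grasp)
E
```

```text
pics
side [[411.9, 0.0, 254.8], [0.0, 411.9, 200.8], [0.0, 0.0, 1.0]] [[-0.963, -0.239, 0.127, 0.42], [-0.27, 0.832, -0.485, 0.433], [0.01, -0.501, -0.865, 0.886], [0.0, 0.0, 0.0, 1.0]]
top [[422.5, 0.0, 258.6], [0.0, 422.5, 188.4], [0.0, 0.0, 1.0]] [[-0.006, -0.985, 0.17, 0.31], [-1.0, 0.008, 0.011, -0.008], [-0.012, -0.17, -0.985, 1.206], [0.0, 0.0, 0.0, 1.0]]
{'time': 0.1, 'joint_pos': array([-1.23061396,  0.33280888, -0.06470245,  1.46087529,  0.02163358,
        1.34990826, -0.08849626]), 'dq': array([-0.00143089, -0.00040428, -0.00204656, -0.00231574,  0.0010039 ,
        0.0007864 ,  0.00196143]), 'effort': array([ 1.63568639e-03, -6.26742983e+01,  4.90862760e-02, -3.92431033e+01,
        1.63132179e-02,  6.83354781e-03, -8.58388125e-05]), 'position': array([0.22168784, 0.58399199, 0.23058681]), 'tool_rot': array([ 1.80381820e-01,  9.83596449e-01, -6.47663072e-04, -7.20681955e-05]), 'contact_force': array([-0.53408578,  0.29575564,  0.12317731]), 'wrist_torque': array([0.01641969, 0.0066967 , 0.01141275]), 'grip_force': 0.0, 'finger_gap': 0.08554734363627153}
0.0187
```

View pics/side0.png

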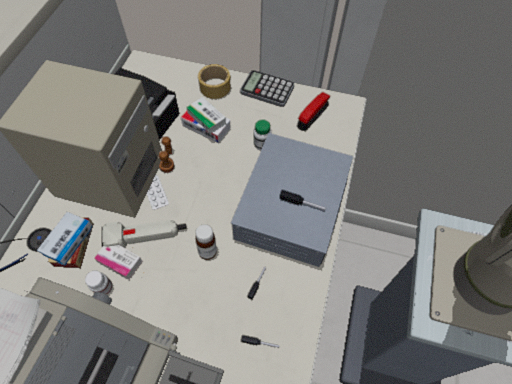

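View pics/top0.png

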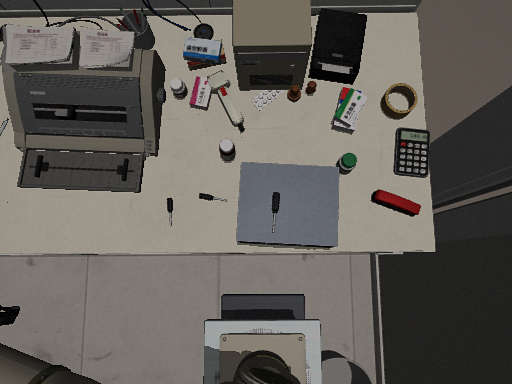

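The keys that could be meant, all black grip with steel rod:
- On the case: side (292,198), top (276,202).
- On the worktop: side (257,285), top (170,205).
- On the worktop: side (250,341), top (207,197).

The one on the case is the longest and matches the description. The brown bottle is at side (205,240), top (227,148), and the green-capped one at side (262,133), top (348,161). Next I'll measure and take one crop.

```bash
cat > h.py <<'E'
from cell import *
import cv2,numpy as np
def ray(s,uv,z):
    E=s["extrinsics"];d=E[:3,:3]@np.linalg.inv(s["mtx"])@np.array([uv[0],uv[1],1.]);o=E[:3,3]
    return o+d*(z-o[2])/d[2]
def proj(s,p):
    E=s["extrinsics"];c=s["mtx"]@(E[:3,:3].T@(np.array(p)-E[:3,3]));return c[:2]/c[2]
def tri(s1,u1,s2,u2):
    A=[];b=[]
    for s,u in((s1,u1),(s2,u2)):
        E=s["extrinsics"];d=E[:3,:3]@np.linalg.inv(s["mtx"])@np.array([u[0],u[1],1.]);d/=np.linalg.norm(d)
        P=np.eye(3)-np.outer(d,d);A.append(P);b.append(P@E[:3,3])
    return np.linalg.lstsq(np.vstack(A),np.hstack(b),rcond=None)[0]
def blob(m,roi):
    # largest contour in roi (x0,y0,x1,y1)
    k=np.zeros(m.shape,np.uint8);x0,y0,x1,y1=roi;k[y0:y1,x0:x1]=m[y0:y1,x0:x1]
    c=max(cv2.findContours(k,cv2.RETR_EXTERNAL,cv2.CHAIN_APPROX_NONE)[0],key=cv2.contourArea)
    return c
E
python3 - <<'E'
from h import *
T=snapshot("top");S=snapshot("side")
for s,roi,n,kroi in((T,(225,155,350,255),"top",(262,182,290,240)),(S,(225,130,362,265),"side",(270,180,335,220))):
    p=s["pixels"].astype(int);h=cv2.cvtColor(s["pixels"],cv2.COLOR_RGB2HSV)
    print(n,"case px",p[230,260] if n=="top" else p[180,330])
    m=((p[...,2]-p[...,0]>8)&(p.sum(2)>200)).astype(np.uint8)*255
    m=cv2.morphologyEx(m,cv2.MORPH_CLOSE,np.ones((15,15)))
    c=blob(m,roi);a=cv2.approxPolyDP(cv2.convexHull(c),6,True)[:,0]
    for q in a: print(q,np.round(ray(s,q,.09),3))
    r=cv2.minAreaRect(c);print("rect",r)
    if n=="top":
        for q in cv2.boxPoints(r):print(np.round(ray(s,q,.09),4))
    g=(p.sum(2)<110).astype(np.uint8)*255
    c=blob(g,kroi);r=cv2.minAreaRect(c);print("grip",r)
    for q in cv2.boxPoints(r):print(np.round(ray(s,q,.11),4))
    print("c",ray(s,r[0],.105))
T2=cv2.resize(T["pixels"][150:255,215:365],None,fx=4,fy=4,interpolation=cv2.INTER_CUBIC)
S2=cv2.resize(S["pixels"][110:270,185:365],None,fx=3,fy=3,interpolation=cv2.INTER_CUBIC)
cv2.imwrite("pics/cropT.png",T2[...,::-1]);cv2.imwrite("pics/cropS.png",S2[...,::-1])
E
```

```text
top case px [105 109 119]
[242 162] [0.575 0.049 0.09 ]
[338 167] [ 0.559 -0.21   0.09 ]
[336 245] [ 0.35  -0.197  0.09 ]
[237 240] [0.365 0.062 0.09 ]
rect ((288.2832946777344, 203.758544921875), (100.01615142822266, 78.93881225585938), 3.094058036804199)
[0.3638 0.0643 0.09  ]
[0.5761 0.0534 0.09  ]
[ 0.5587 -0.2161  0.09  ]
[ 0.348  -0.1968  0.09  ]
grip ((275.5, 202.0), (20.0, 7.0), 90.0)
[ 0.4887 -0.0307  0.11  ]
[ 0.4886 -0.049   0.11  ]
[ 0.4358 -0.0483  0.11  ]
[ 0.4359 -0.0301  0.11  ]
c [ 0.46283761 -0.03965852  0.105     ]
side case px [134 140 153]
[260 130] [ 0.58  -0.212  0.09 ]
[352 157] [ 0.347 -0.193  0.09 ]
[319 262] [0.371 0.091 0.09 ]
[235 236] [0.554 0.082 0.09 ]
[231 222] [0.572 0.053 0.09 ]
rect ((290.8612060546875, 197.1441192626953), (99.44487762451172, 115.1341323852539), 17.35402488708496)
grip ((291.1500244140625, 197.5500030517578), (22.76839828491211, 8.538147926330566), 18.434946060180664)
[ 0.4854 -0.023   0.11  ]
[ 0.4847 -0.0448  0.11  ]
[ 0.4348 -0.0399  0.11  ]
[ 0.436  -0.0183  0.11  ]
c [ 0.46037167 -0.03443612  0.105     ]
```

View pics/cropT.png

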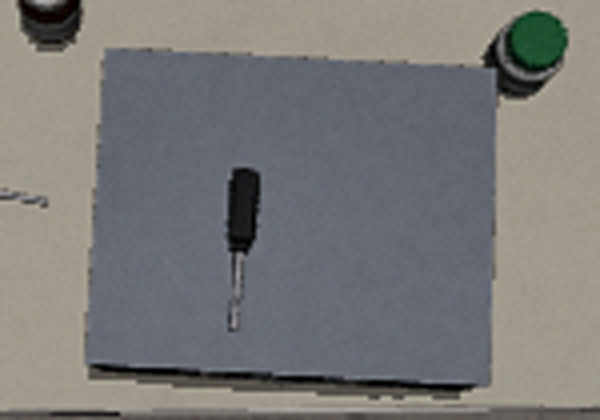

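View pics/cropS.png

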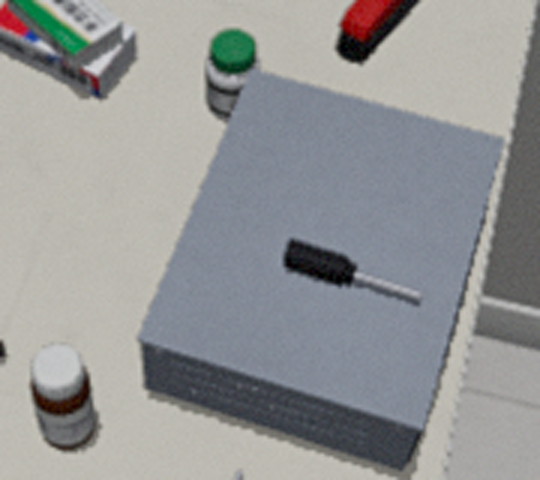

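The crops confirm the choice. The key on the case has its grip at top (276,202) and its tip at top (273,232), so it is about 106 mm long with the rod towards the front. I'll triangulate the case corners, the key and the bottle caps.

```bash
python3 - <<'E'
from h import *
T=snapshot("top");S=snapshot("side")
ct=[(241.2,162),(339,167.2),(337,246.7),(237.5,241.2)];cs=[(232.3,223.3),(270,133.3),(352.7,156),(325,253.3)]
L=np.array([[.105,.132],[.105,-.132],[-.105,-.132],[-.105,.132]])
P=np.array([tri(T,a,S,b) for a,b in zip(ct,cs)]);print(np.round(P,3))
for nm,Q in(("tri",P[:,:2]),("T",np.array([ray(T,a,.09)[:2] for a in ct])),("S",np.array([ray(S,a,.09)[:2] for a in cs]))):
    m=Q.mean(0);U,_,V=np.linalg.svd(L.T@(Q-m));R=(U@V).T
    y=np.arctan2(R[1,0],R[0,0]);print(nm,"centre",m.round(4),"yaw deg",np.degrees(y).round(2),"res",(Q-m-L@R.T).round(3).tolist())
tipT,tipS=(273,232.3),((418/3+185),(298/3+110))
print("tip",tri(T,tipT,S,tipS),ray(T,tipT,.1),ray(S,tipS,.1))
print("grip",tri(T,(275.5,202),S,(291.5,197.5)),ray(T,(275.5,202),.105))
print("green",tri(T,(349.2,158.7),S,(263,125.7)),"brown",tri(T,(227,145),S,(204.3,231.7)),ray(T,(227,145),.1))
print("cabinet front base-ish",ray(T,(270,88),0))
E
```

```text
[[ 0.573  0.052  0.085]
 [ 0.557 -0.213  0.085]
 [ 0.346 -0.2    0.086]
 [ 0.362  0.062  0.076]]
tri centre [ 0.4594 -0.0747] yaw deg -3.39 res [[0.001, 0.001], [0.0, -0.0], [-0.001, 0.001], [-0.0, -0.001]]
T centre [ 0.4603 -0.0748] yaw deg -3.38 res [[0.002, 0.001], [0.001, 0.0], [-0.002, 0.001], [-0.001, -0.002]]
S centre [ 0.4577 -0.0704] yaw deg -3.51 res [[-0.002, -0.0], [-0.001, 0.0], [0.001, -0.001], [0.002, 0.001]]
tip [ 0.38406046 -0.03235631  0.09327309] [ 0.38383486 -0.0322539   0.1       ] [ 0.38414803 -0.02835046  0.1       ]
grip [ 0.46192115 -0.03956587  0.09776508] [ 0.46283761 -0.03965852  0.105     ]
green [ 0.58334573 -0.24478449  0.0696492 ] brown [0.62165646 0.09030244 0.09012884] [0.6202333  0.08939265 0.1       ]
cabinet front base-ish [ 0.82481056 -0.03056786  0.        ]
```

play_rows([
  {"turn": -0.77},
  {"turn": -0.77},
  {"x": -0.023,"y": -0.046},
  {"x": -0.023,"y": -0.046},
  {"x": -0.023,"y": -0.046},
  {"x": -0.023,"y": -0.046},
  {"x": -0.023,"y": -0.046},
  {"x": -0.023,"y": -0.046},
  {"x": -0.023,"y": -0.046},
  {"x": -0.023,"y": -0.046},
])

```text
invalid input at $.rows[0]: expected keys x, y, z, turn, hand
```

```bash
cat >> h.py <<'E'
from scipy.spatial.transform import Rotation as Ro
def togo(p,toolx_deg):
    s=get_state();R=Ro.from_quat(s["tool_rot"]);M=R.as_matrix()
    now=np.degrees(np.arctan2(M[1,0],M[0,0]));dt=(toolx_deg-now+180)%360-180
    d=np.array(p)-s["position"]
    a=np.radians(toolx_deg);N=np.array([[np.cos(a),np.sin(a),0],[np.sin(a),-np.cos(a),0],[0,0,-1]])
    print("t",s["time"],"pos",s["position"].round(4),"toolx",now.round(2),"z",M[:,2].round(3),"turn units",(-dt/10).round(3))
    print("shift now-axes",(M.T@d).round(4),"shift after turn",(N.T@d).round(4),"F",s["contact_force"].round(2),"gap",s["finger_gap"],s["grip_force"])
E
python3 -c "
from h import *
togo((.464,-.039,.19),174.6)"
```

```text
t 0.3 pos [0.2217 0.5842 0.2311] toolx 159.22 z [-0. -0. -1.] turn units -1.538
shift now-axes [-0.4477 -0.4967  0.0413] shift after turn [-0.2999 -0.5977  0.0411] F [ 0.53 -0.8  -0.68] gap 0.08521900839469558 0.0
```

play_rows([
  {"x": 0,"y": 0,"z": 0,"turn": -0.77,"hand": 0},
  {"x": 0,"y": 0,"z": 0,"turn": -0.77,"hand": 0},
  {"x": -0.023,"y": -0.046,"z": 0,"turn": 0,"hand": 0},
  {"x": -0.023,"y": -0.046,"z": 0,"turn": 0,"hand": 0},
  {"x": -0.023,"y": -0.046,"z": 0,"turn": 0,"hand": 0},
  {"x": -0.023,"y": -0.046,"z": 0,"turn": 0,"hand": 0},
  {"x": -0.023,"y": -0.046,"z": 0,"turn": 0,"hand": 0},
  {"x": -0.023,"y": -0.046,"z": 0,"turn": 0,"hand": 0},
  {"x": -0.023,"y": -0.046,"z": 0,"turn": 0,"hand": 0},
  {"x": -0.023,"y": -0.046,"z": 0,"turn": 0,"hand": 0},
])

```text
time: 1.55
position: [0.3709, 0.199, 0.2315]
tool_rot: [0.047, 0.999, 0.0, 0.0]
contact_force: [0.7, 0.0, -0.3]
finger_gap: 0.0854
grip_force: 0.0
```

```bash
python3 -c "
from h import *
togo((.464,-.039,.19),174.6)"
```

```text
t 1.55 pos [0.3709 0.199  0.2315] toolx 174.61 z [ 0.     0.001 -1.   ] turn units 0.001
shift now-axes [-0.1151 -0.2283  0.0414] shift after turn [-0.1151 -0.2282  0.0415] F [ 0.69  0.01 -0.31] gap 0.08535623518093467 0.0
```

play_rows([
  {"x": -0.023,"y": -0.0457,"z": 0,"turn": 0,"hand": 0},
  {"x": -0.023,"y": -0.0457,"z": 0,"turn": 0,"hand": 0},
  {"x": -0.023,"y": -0.0457,"z": 0.01,"turn": 0,"hand": 0},
  {"x": -0.023,"y": -0.0457,"z": 0.01,"turn": 0,"hand": 0},
  {"x": -0.023,"y": -0.0457,"z": 0.02,"turn": 0,"hand": 0},
  {"x": 0,"y": 0,"z": 0,"turn": 0,"hand": 0},
  {"x": 0,"y": 0,"z": 0,"turn": 0,"hand": 0},
])

```text
time: 2.42
position: [0.4634, -0.0371, 0.1913]
tool_rot: [0.047, 0.999, 0.0, -0.0]
contact_force: [0.0, -0.1, 1.1]
finger_gap: 0.0855
grip_force: 0.0
```

```bash
python3 -c "
from h import *
togo((.464,-.039,.13),174.6)
T=snapshot('top');S=snapshot('side')
a=cv2.resize(T['pixels'][150:260,215:365],None,fx=2.6,fy=2.6);b=cv2.resize(S['pixels'][110:270,185:365],None,fx=2.2,fy=2.2)
c=np.zeros((360,800,3),np.uint8);c[:a.shape[0],:a.shape[1]]=a;c[:b.shape[0],395:395+b.shape[1]]=b
p=get_state()['position'];print('tcp proj',proj(T,p),proj(S,p))
cv2.imwrite('pics/over.png',c[...,::-1])"
```

```text
t 2.425 pos [ 0.4634 -0.0371  0.1913] toolx 174.61 z [-0.  0. -1.] turn units 0.001
shift now-axes [-0.0008 -0.0018  0.0613] shift after turn [-0.0008 -0.0018  0.0613] F [ 0.04 -0.08  1.05] gap 0.08551655398492802 0.0
tcp proj [275.1055452  196.80548819] [293.55433118 174.63695852]
```

View pics/over.png

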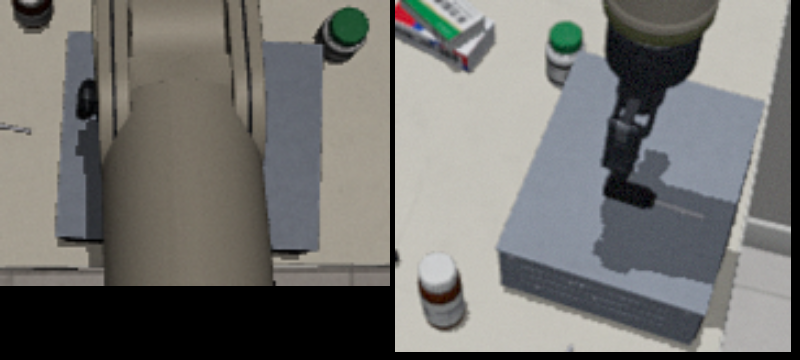

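The gripper is straight above the grip. In the side half of the picture the grip at about (630,190) lies under the fingers at (620,160). Lowering now, with the tips ending 3 mm above the case top.

play_rows([
  {"x": -0.001,"y": -0.002,"z": 0.03,"turn": 0,"hand": 0},
  {"x": 0,"y": 0,"z": 0.03,"turn": 0,"hand": 0},
  {"x": 0,"y": 0,"z": 0.025,"turn": 0,"hand": 0},
  {"x": 0,"y": 0,"z": 0.013,"turn": 0,"hand": 0},
  {"x": 0,"y": 0,"z": 0,"turn": 0,"hand": 0.5},
  {"x": 0,"y": 0,"z": 0,"turn": 0,"hand": 1},
  {"x": 0,"y": 0,"z": 0,"turn": 0,"hand": 1},
  {"x": 0,"y": 0,"z": 0,"turn": 0,"hand": 1},
  {"x": 0,"y": 0,"z": 0,"turn": 0,"hand": 1},
  {"x": 0,"y": 0,"z": 0,"turn": 0,"hand": 1},
], newtons=60)

```text
time: 3.78
position: [0.4649, -0.0396, 0.0941]
tool_rot: [0.047, 0.999, 0.0, 0.001]
contact_force: [-1.9, -0.3, 6.3]
finger_gap: 0.0166
grip_force: 59.2
```

play_rows([
  {"x": 0,"y": 0,"z": -0.02,"turn": 0,"hand": 1},
  {"x": 0,"y": 0,"z": -0.03,"turn": -0.2,"hand": 1},
  {"x": 0,"y": 0,"z": -0.01,"turn": 0,"hand": 1},
  {"x": 0,"y": 0,"z": 0,"turn": 0,"hand": 1},
  {"x": 0,"y": 0,"z": 0,"turn": 0,"hand": 1},
])

```text
time: 4.4
position: [0.4637, -0.0396, 0.1523]
tool_rot: [0.03, 1.0, -0.0, -0.001]
contact_force: [0.2, 0.4, -0.8]
finger_gap: 0.0166
grip_force: 58.6
```

```bash
python3 -c "
from h import *
togo((.6694,-.1235,.15),176.6)
S=snapshot('side')
b=cv2.resize(S['pixels'][110:270,185:365],None,fx=3.3,fy=3.3,interpolation=cv2.INTER_CUBIC)
p=get_state()['position']
for o in(-.082,0,.024):
  q=p+np.array([.9982*o,-.0593*o,.006]);u=proj(S,q);print(u,(u-[185,110])*3.3)
cv2.imwrite('pics/lift.png',b[...,::-1])"
```

```text
t 4.4 pos [ 0.4637 -0.0396  0.1523] toolx 176.6 z [-0.001 -0.    -1.   ] turn units -0.0
shift now-axes [-0.2103 -0.0715  0.002 ] shift after turn [-0.2103 -0.0715  0.0023] F [ 0.22  0.44 -0.83] gap 0.016609587489793864 58.64174544811249
[330.42926392 193.34645024] [479.91657095 275.04328581]
[292.37677779 182.20567984] [354.34336671 238.27874346]
[281.45121833 179.00696244] [318.2890205  227.72297604]
```

View pics/lift.png

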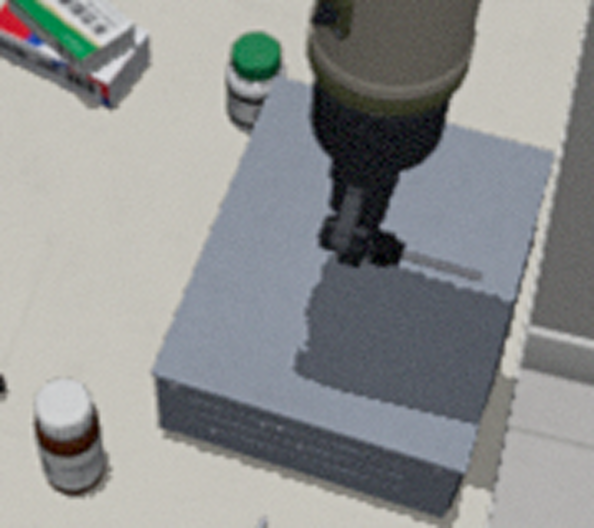

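The key is held level. Its tip shows at crop (481,276) against the predicted (480,275). Next I carry it over behind the case.

play_rows([
  {"x": -0.035,"y": -0.012,"z": 0,"turn": 0,"hand": 1},
  {"x": -0.035,"y": -0.012,"z": 0,"turn": 0,"hand": 1},
  {"x": -0.035,"y": -0.012,"z": 0,"turn": 0,"hand": 1},
  {"x": -0.035,"y": -0.012,"z": 0,"turn": 0,"hand": 1},
  {"x": -0.035,"y": -0.012,"z": 0,"turn": 0,"hand": 1},
  {"x": -0.035,"y": -0.012,"z": 0,"turn": 0,"hand": 1},
  {"x": 0,"y": 0,"z": 0,"turn": 0,"hand": 1},
  {"x": 0,"y": 0,"z": 0,"turn": 0,"hand": 1},
])

```text
time: 5.45
position: [0.6689, -0.124, 0.1521]
tool_rot: [0.03, 1.0, -0.0, -0.001]
contact_force: [0.5, 0.1, -0.1]
finger_gap: 0.0168
grip_force: 58.7
```

```bash
python3 -c "
from h import *
togo((.6694,-.1235,.036),176.6)
T=snapshot('top');S=snapshot('side')
a=cv2.resize(T['pixels'][110:260,215:365],None,fx=2.6,fy=2.6);b=cv2.resize(S['pixels'][80:260,185:365],None,fx=2.2,fy=2.2)
c=np.zeros((400,800,3),np.uint8);c[:a.shape[0],:a.shape[1]]=a;c[:b.shape[0],395:395+b.shape[1]]=b
cv2.imwrite('pics/back.png',c[...,::-1])"
```

```text
t 5.45 pos [ 0.6689 -0.124   0.1521] toolx 176.59 z [-0.002  0.    -1.   ] turn units -0.001
shift now-axes [-0.0007  0.0005  0.1161] shift after turn [-0.0005  0.0005  0.1161] F [ 0.46  0.14 -0.12] gap 0.01681339715941988 58.70238482952118
```

View pics/back.png

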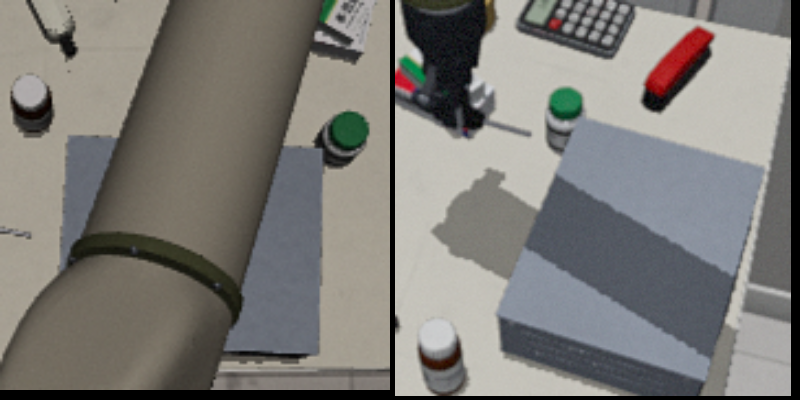

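The key hangs behind the back wall, with the tip in the side half at (530,133). The bottles are standing, and the green one's cap at (566,103) is well over to the side. Lowering to slot height.

play_rows([
  {"x": 0,"y": 0,"z": 0.03,"turn": 0,"hand": 1},
  {"x": 0,"y": 0,"z": 0.03,"turn": 0,"hand": 1},
  {"x": 0,"y": 0,"z": 0.03,"turn": 0,"hand": 1},
  {"x": 0,"y": 0,"z": 0.02,"turn": 0,"hand": 1},
  {"x": 0,"y": 0,"z": 0.006,"turn": 0,"hand": 1},
  {"x": 0,"y": 0,"z": 0,"turn": 0,"hand": 1},
  {"x": 0,"y": 0,"z": 0,"turn": 0,"hand": 1},
])

```text
time: 6.42
position: [0.6704, -0.1241, 0.0385]
tool_rot: [0.03, 1.0, -0.0, 0.001]
contact_force: [0.5, 0.9, -0.9]
finger_gap: 0.0166
grip_force: 58.7
```

play_rows([
  {"x": 0.005,"y": 0,"z": 0,"turn": 0,"hand": 1},
  {"x": 0.005,"y": 0,"z": 0,"turn": 0,"hand": 1},
  {"x": 0.005,"y": 0,"z": 0,"turn": 0,"hand": 1},
  {"x": 0.003,"y": 0,"z": 0,"turn": 0,"hand": 1},
  {"x": 0.001,"y": 0,"z": 0,"turn": 0,"hand": 1},
  {"x": 0,"y": 0,"z": 0,"turn": 0,"hand": 1},
])

```text
time: 7.18
position: [0.6508, -0.1227, 0.0373]
tool_rot: [0.029, 1.0, 0.0, 0.0]
contact_force: [0.8, -0.0, -0.6]
finger_gap: 0.016
grip_force: 58.7
```

play_rows([
  {"x": 0.001,"y": 0,"z": 0.001,"turn": 0,"hand": 1},
  {"x": 0.001,"y": 0,"z": 0,"turn": 0,"hand": 1},
  {"x": 0.001,"y": 0,"z": 0,"turn": 0,"hand": 1},
  {"x": 0.001,"y": 0,"z": 0,"turn": 0,"hand": 1},
  {"x": 0.001,"y": 0,"z": 0,"turn": 0,"hand": 1},
  {"x": 0.001,"y": 0,"z": 0,"turn": 0,"hand": 1},
  {"x": 0.001,"y": 0,"z": 0,"turn": 0,"hand": 1},
])

```text
time: 8.05
position: [0.6436, -0.1224, 0.0363]
tool_rot: [0.03, 1.0, 0.0, -0.0]
contact_force: [-0.4, -0.1, 0.1]
finger_gap: 0.0161
grip_force: 58.7
```

play_rows([
  {"x": 0.001,"y": 0,"z": 0,"turn": 0,"hand": 1},
  {"x": 0.001,"y": 0,"z": 0,"turn": 0,"hand": 1},
])

```text
time: 8.3
position: [0.6417, -0.1223, 0.0363]
tool_rot: [0.03, 1.0, 0.0, 0.0]
contact_force: [-0.1, 0.6, -1.1]
finger_gap: 0.0164
grip_force: 58.7
```

play_rows([
  {"x": 0.001,"y": 0,"z": 0,"turn": 0,"hand": 1},
])

```text
time: 8.43
position: [0.6407, -0.1222, 0.0363]
tool_rot: [0.03, 1.0, 0.0, 0.0]
contact_force: [0.7, 0.3, -0.6]
finger_gap: 0.0165
grip_force: 58.7
```

play_rows([
  {"x": 0.001,"y": 0,"z": 0,"turn": 0,"hand": 1},
])

```text
time: 8.55
position: [0.64, -0.1222, 0.0364]
tool_rot: [0.03, 1.0, 0.0, 0.0]
contact_force: [3.3, 0.1, -0.7]
finger_gap: 0.0166
grip_force: 58.7
```

play_rows([
  {"x": 0.001,"y": 0,"z": 0,"turn": 0,"hand": 1},
])

```text
time: 8.68
position: [0.6397, -0.1221, 0.0367]
tool_rot: [0.029, 1.0, -0.0, 0.001]
contact_force: [6.0, -0.5, -1.2]
finger_gap: 0.0165
grip_force: 58.6
```

play_rows([
  {"x": 0.0005,"y": 0,"z": 0,"turn": 0,"hand": 1},
])

```text
time: 8.8
position: [0.6396, -0.1221, 0.0369]
tool_rot: [0.029, 1.0, -0.0, 0.002]
contact_force: [7.1, -1.2, -1.6]
finger_gap: 0.0167
grip_force: 58.6
```

play_rows([
  {"x": 0.0005,"y": 0,"z": 0,"turn": 0,"hand": 1},
])

```text
time: 8.93
position: [0.6396, -0.1221, 0.0371]
tool_rot: [0.029, 1.0, -0.0, 0.002]
contact_force: [8.2, -0.5, -1.2]
finger_gap: 0.0164
grip_force: 58.5
```

Contact with the plate came where predicted, at about 2.5 N/mm. I ease off to about 5 N and slide along +y in short strokes, so that catching in the slot cannot overload the key.

play_rows([
  {"x": -0.001,"y": 0.0015,"z": 0.0005,"turn": 0,"hand": 1},
  {"x": 0,"y": 0.0015,"z": 0,"turn": 0,"hand": 1},
  {"x": 0,"y": 0.0015,"z": 0,"turn": 0,"hand": 1},
  {"x": 0,"y": 0.0015,"z": 0,"turn": 0,"hand": 1},
])

```text
time: 9.43
position: [0.6401, -0.1172, 0.0364]
tool_rot: [0.03, 1.0, -0.001, 0.001]
contact_force: [4.6, -3.8, -1.0]
finger_gap: 0.0165
grip_force: 58.7
```

play_rows([
  {"x": 0,"y": 0.0015,"z": 0,"turn": 0,"hand": 1},
  {"x": 0,"y": 0.0015,"z": 0,"turn": 0,"hand": 1},
  {"x": 0,"y": 0.0015,"z": 0,"turn": 0,"hand": 1},
  {"x": 0,"y": 0.0015,"z": 0,"turn": 0,"hand": 1},
])

```text
time: 9.93
position: [0.6405, -0.1112, 0.0364]
tool_rot: [0.03, 1.0, -0.001, 0.001]
contact_force: [5.4, -2.7, 0.2]
finger_gap: 0.0164
grip_force: 58.7
```

play_rows([
  {"x": 0,"y": 0.0015,"z": 0,"turn": 0,"hand": 1},
  {"x": 0,"y": 0.0015,"z": 0,"turn": 0,"hand": 1},
  {"x": 0,"y": 0.0015,"z": 0,"turn": 0,"hand": 1},
  {"x": 0,"y": 0.0015,"z": 0,"turn": 0,"hand": 1},
])

```text
time: 10.42
position: [0.6408, -0.1052, 0.0364]
tool_rot: [0.03, 1.0, -0.001, 0.001]
contact_force: [4.4, -2.9, -0.5]
finger_gap: 0.0164
grip_force: 58.7
```

play_rows([
  {"x": 0,"y": 0.0015,"z": 0,"turn": 0,"hand": 1},
  {"x": 0,"y": 0.0015,"z": 0,"turn": 0,"hand": 1},
  {"x": 0,"y": 0.0015,"z": 0,"turn": 0,"hand": 1},
  {"x": 0,"y": 0.0015,"z": 0,"turn": 0,"hand": 1},
])

```text
time: 10.92
position: [0.6412, -0.0993, 0.0364]
tool_rot: [0.03, 1.0, -0.001, 0.001]
contact_force: [5.2, -4.1, -1.6]
finger_gap: 0.0166
grip_force: 58.7
```

play_rows([
  {"x": 0,"y": 0.0015,"z": 0,"turn": 0,"hand": 1},
  {"x": 0,"y": 0.0015,"z": 0,"turn": 0,"hand": 1},
  {"x": 0,"y": 0.0015,"z": 0,"turn": 0,"hand": 1},
  {"x": 0,"y": 0.0015,"z": 0,"turn": 0,"hand": 1},
])

```text
time: 11.42
position: [0.6415, -0.0933, 0.0365]
tool_rot: [0.03, 1.0, -0.001, 0.001]
contact_force: [4.9, -3.0, -0.8]
finger_gap: 0.0168
grip_force: 58.7
```

play_rows([
  {"x": 0,"y": 0.0015,"z": 0,"turn": 0,"hand": 1},
  {"x": 0,"y": 0.0015,"z": 0,"turn": 0,"hand": 1},
  {"x": 0,"y": 0.0015,"z": 0,"turn": 0,"hand": 1},
  {"x": 0,"y": 0.0015,"z": 0,"turn": 0,"hand": 1},
])

```text
time: 11.92
position: [0.6419, -0.0873, 0.0365]
tool_rot: [0.03, 1.0, -0.001, 0.001]
contact_force: [4.4, -3.7, -0.1]
finger_gap: 0.0165
grip_force: 58.7
```

play_rows([
  {"x": 0,"y": 0.0015,"z": 0,"turn": 0,"hand": 1},
  {"x": 0,"y": 0.0015,"z": 0,"turn": 0,"hand": 1},
  {"x": 0,"y": 0.0015,"z": 0,"turn": 0,"hand": 1},
  {"x": 0,"y": 0.0015,"z": 0,"turn": 0,"hand": 1},
])

```text
time: 12.42
position: [0.6423, -0.0814, 0.0365]
tool_rot: [0.03, 1.0, -0.001, 0.001]
contact_force: [4.7, -2.1, -0.6]
finger_gap: 0.0167
grip_force: 58.7
```

play_rows([
  {"x": 0,"y": 0.0015,"z": 0,"turn": 0,"hand": 1},
  {"x": 0,"y": 0.0015,"z": 0,"turn": 0,"hand": 1},
  {"x": 0,"y": 0.0015,"z": 0,"turn": 0,"hand": 1},
  {"x": 0,"y": 0.0015,"z": 0,"turn": 0,"hand": 1},
])

```text
time: 12.92
position: [0.6426, -0.0754, 0.0365]
tool_rot: [0.03, 1.0, -0.001, 0.001]
contact_force: [4.2, -3.4, -0.7]
finger_gap: 0.0165
grip_force: 58.7
```

play_rows([
  {"x": 0,"y": 0.0015,"z": 0,"turn": 0,"hand": 1},
  {"x": 0,"y": 0.0015,"z": 0,"turn": 0,"hand": 1},
  {"x": 0,"y": 0.0015,"z": 0,"turn": 0,"hand": 1},
  {"x": 0,"y": 0.0015,"z": 0,"turn": 0,"hand": 1},
])

```text
time: 13.42
position: [0.643, -0.0694, 0.0365]
tool_rot: [0.03, 1.0, -0.001, 0.001]
contact_force: [5.7, -2.9, 0.0]
finger_gap: 0.0163
grip_force: 58.7
```

play_rows([
  {"x": 0,"y": 0.0015,"z": 0,"turn": 0,"hand": 1},
  {"x": 0,"y": 0.0015,"z": 0,"turn": 0,"hand": 1},
  {"x": 0,"y": 0.0015,"z": 0,"turn": 0,"hand": 1},
  {"x": 0,"y": 0.0015,"z": 0,"turn": 0,"hand": 1},
])

```text
time: 13.92
position: [0.6434, -0.0635, 0.0365]
tool_rot: [0.03, 1.0, -0.001, 0.001]
contact_force: [5.2, -3.6, -0.6]
finger_gap: 0.0161
grip_force: 58.7
```

play_rows([
  {"x": 0,"y": 0.0015,"z": 0,"turn": 0,"hand": 1},
  {"x": 0,"y": 0.0015,"z": 0,"turn": 0,"hand": 1},
  {"x": 0,"y": 0.0015,"z": 0,"turn": 0,"hand": 1},
  {"x": 0,"y": 0.0015,"z": 0,"turn": 0,"hand": 1},
])

```text
time: 14.42
position: [0.642, -0.0559, 0.0355]
tool_rot: [0.029, 1.0, 0.0, -0.001]
contact_force: [-0.5, -0.5, -0.1]
finger_gap: 0.0167
grip_force: 58.8
```

The tip has dropped into the slot: x went 1.5 mm deeper and both forces fell to zero. Pushing in.

play_rows([
  {"x": 0.001,"y": 0,"z": 0,"turn": 0,"hand": 1},
  {"x": 0.001,"y": 0,"z": 0,"turn": 0,"hand": 1},
])

```text
time: 14.68
position: [0.6403, -0.0561, 0.0356]
tool_rot: [0.03, 1.0, 0.0, -0.0]
contact_force: [-0.4, -0.6, -0.3]
finger_gap: 0.0165
grip_force: 58.8
```

play_rows([
  {"x": 0.0015,"y": 0,"z": 0,"turn": 0,"hand": 1},
  {"x": 0.0015,"y": 0,"z": 0,"turn": 0,"hand": 1},
  {"x": 0.0015,"y": 0,"z": 0,"turn": 0,"hand": 1},
  {"x": 0.001,"y": 0,"z": 0,"turn": 0,"hand": 1},
])

```text
time: 15.18
position: [0.6361, -0.0559, 0.0362]
tool_rot: [0.03, 1.0, -0.0, 0.001]
contact_force: [6.0, -1.0, -2.6]
finger_gap: 0.0168
grip_force: 58.6
```

play_rows([
  {"x": 0.0015,"y": 0,"z": 0,"turn": 0,"hand": 1},
  {"x": 0.0015,"y": 0,"z": 0,"turn": 0,"hand": 1},
  {"x": 0.001,"y": 0,"z": 0,"turn": 0,"hand": 1},
])

```text
time: 15.55
position: [0.632, -0.0556, 0.0362]
tool_rot: [0.03, 1.0, -0.0, 0.001]
contact_force: [4.8, -0.4, -2.9]
finger_gap: 0.0163
grip_force: 58.5
```

play_rows([
  {"x": 0.0015,"y": 0,"z": 0,"turn": 0,"hand": 1},
  {"x": 0.0015,"y": 0,"z": 0,"turn": 0,"hand": 1},
  {"x": 0.001,"y": 0,"z": 0,"turn": 0,"hand": 1},
])

```text
time: 15.92
position: [0.6277, -0.0553, 0.0362]
tool_rot: [0.03, 1.0, 0.0, 0.001]
contact_force: [4.8, -1.4, 0.4]
finger_gap: 0.0166
grip_force: 58.7
```

play_rows([
  {"x": 0.001,"y": 0,"z": 0,"turn": 0,"hand": 1},
  {"x": 0.0005,"y": 0,"z": 0,"turn": 0,"hand": 1},
  {"x": 0,"y": 0,"z": 0,"turn": 0,"hand": 1},
  {"x": 0,"y": 0,"z": 0,"turn": 0,"hand": 1},
])

```text
time: 16.42
position: [0.626, -0.0552, 0.036]
tool_rot: [0.03, 1.0, 0.0, 0.0]
contact_force: [4.7, 0.4, -1.0]
finger_gap: 0.0163
grip_force: 58.7
```

```bash
python3 -c "
from h import *
S=snapshot('side');T=snapshot('top')
a=cv2.resize(T['pixels'][110:290,215:365],None,fx=2.2,fy=2.2);b=cv2.resize(S['pixels'][100:280,185:385],None,fx=2.2,fy=2.2)
c=np.zeros((400,800,3),np.uint8);c[:a.shape[0],:a.shape[1]]=a;c[:b.shape[0],350:350+b.shape[1]]=b
cv2.imwrite('pics/open.png',c[...,::-1])"
```

```text
(no output)
```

View pics/open.png

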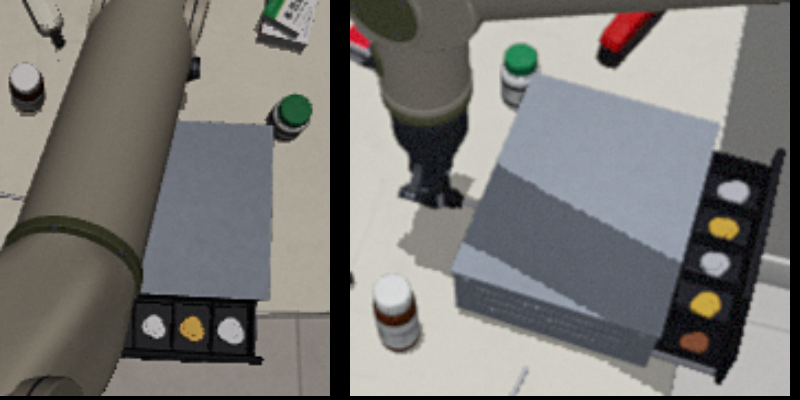

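The drawer is open: the coin tray shows at side-half (715,265) and top-half (190,328), and both bottles stand. Drawing the key straight out and lifting.

play_rows([
  {"x": -0.003,"y": 0,"z": 0,"turn": 0,"hand": 1},
  {"x": -0.006,"y": 0,"z": 0,"turn": 0,"hand": 1},
  {"x": -0.01,"y": 0,"z": 0,"turn": 0,"hand": 1},
  {"x": -0.01,"y": 0,"z": 0,"turn": 0,"hand": 1},
  {"x": -0.01,"y": 0,"z": 0,"turn": 0,"hand": 1},
  {"x": -0.008,"y": 0,"z": 0,"turn": 0,"hand": 1},
  {"x": 0,"y": 0,"z": 0,"turn": 0,"hand": 1},
  {"x": 0,"y": 0,"z": 0,"turn": 0,"hand": 1},
])

```text
time: 17.52
position: [0.6723, -0.0581, 0.0357]
tool_rot: [0.03, 1.0, 0.0, -0.0]
contact_force: [0.7, -0.3, -1.9]
finger_gap: 0.0168
grip_force: 58.9
```

play_rows([
  {"x": 0,"y": 0,"z": -0.02,"turn": 0,"hand": 1},
  {"x": 0,"y": 0,"z": -0.03,"turn": 0,"hand": 1},
  {"x": 0,"y": 0,"z": -0.03,"turn": 0,"hand": 1},
  {"x": 0,"y": 0,"z": -0.03,"turn": 0,"hand": 1},
  {"x": 0,"y": 0,"z": -0.01,"turn": 0,"hand": 1},
  {"x": 0,"y": 0,"z": 0,"turn": 0,"hand": 1},
  {"x": 0,"y": 0,"z": 0,"turn": 0,"hand": 1},
])

```text
time: 18.4
position: [0.6719, -0.0578, 0.1546]
tool_rot: [0.029, 1.0, 0.0, -0.001]
contact_force: [0.6, 0.7, -0.3]
finger_gap: 0.0166
grip_force: 58.9
```

```bash
python3 -c "
from h import *
togo((.475,-.06,.094),176.6)"
```

```text
t 18.4 pos [ 0.6719 -0.0578  0.1546] toolx 176.62 z [-0.002  0.    -1.   ] turn units 0.002
shift now-axes [ 0.1963 -0.0138  0.0609] shift after turn [ 0.1964 -0.0138  0.0606] F [ 0.6   0.75 -0.32] gap 0.016613325499765935 58.910261392593384
```

play_rows([
  {"x": 0.04,"y": -0.003,"z": 0,"turn": 0,"hand": 1},
  {"x": 0.04,"y": -0.003,"z": 0,"turn": 0,"hand": 1},
  {"x": 0.04,"y": -0.003,"z": 0,"turn": 0,"hand": 1},
  {"x": 0.04,"y": -0.003,"z": 0,"turn": 0,"hand": 1},
  {"x": 0.035,"y": -0.002,"z": 0,"turn": 0,"hand": 1},
  {"x": 0,"y": 0,"z": 0.02,"turn": 0,"hand": 1},
  {"x": 0,"y": 0,"z": 0.02,"turn": 0,"hand": 1},
  {"x": 0,"y": 0,"z": 0.01,"turn": 0,"hand": 1},
  {"x": 0,"y": 0,"z": 0,"turn": 0,"hand": 1},
  {"x": 0,"y": 0,"z": 0,"turn": 0,"hand": 1},
])

```text
time: 19.65
position: [0.4774, -0.0606, 0.1062]
tool_rot: [0.03, 1.0, -0.0, 0.0]
contact_force: [0.5, -0.1, -0.1]
finger_gap: 0.0164
grip_force: 58.9
```

play_rows([
  {"x": 0,"y": 0,"z": 0.006,"turn": 0,"hand": 1},
  {"x": 0,"y": 0,"z": 0.003,"turn": 0,"hand": 1},
  {"x": 0,"y": 0,"z": 0.002,"turn": 0,"hand": 1},
  {"x": 0,"y": 0,"z": 0,"turn": 0,"hand": 1},
  {"x": 0,"y": 0,"z": 0,"turn": 0,"hand": 1},
])

```text
time: 20.27
position: [0.4772, -0.0605, 0.0949]
tool_rot: [0.03, 1.0, 0.0, 0.0]
contact_force: [-0.2, 0.4, -0.6]
finger_gap: 0.0162
grip_force: 58.9
```

play_rows([
  {"x": 0,"y": 0,"z": 0.0008,"turn": 0,"hand": 1},
  {"x": 0,"y": 0,"z": 0,"turn": 0,"hand": 1},
  {"x": 0,"y": 0,"z": 0,"turn": 0,"hand": 0.6},
  {"x": 0,"y": 0,"z": 0,"turn": 0,"hand": 0.3},
  {"x": 0,"y": 0,"z": 0,"turn": 0,"hand": 0},
  {"x": 0,"y": 0,"z": 0,"turn": 0,"hand": 0},
  {"x": 0,"y": 0,"z": 0,"turn": 0,"hand": 0},
  {"x": 0,"y": 0,"z": 0,"turn": 0,"hand": 0},
])

```text
time: 21.28
position: [0.4771, -0.0604, 0.094]
tool_rot: [0.03, 1.0, 0.0, 0.0]
contact_force: [0.6, 0.4, 0.9]
finger_gap: 0.0853
grip_force: 0.0
```

play_rows([
  {"x": 0,"y": 0,"z": -0.01,"turn": 0,"hand": 0},
  {"x": 0,"y": 0,"z": -0.03,"turn": 0,"hand": 0},
  {"x": 0,"y": 0,"z": -0.04,"turn": 0,"hand": 0},
  {"x": 0,"y": 0,"z": -0.04,"turn": 0,"hand": 0},
  {"x": 0,"y": 0.04,"z": 0,"turn": 0,"hand": 0},
  {"x": 0,"y": 0.05,"z": 0,"turn": 0,"hand": 0},
  {"x": 0,"y": 0.05,"z": 0,"turn": 0,"hand": 0},
  {"x": 0,"y": 0.05,"z": 0,"turn": 0,"hand": 0},
  {"x": 0,"y": 0,"z": 0,"turn": 0,"hand": 0},
  {"x": 0,"y": 0,"z": 0,"turn": 0,"hand": 0},
])

```text
time: 22.52
position: [0.4884, 0.1285, 0.2144]
tool_rot: [0.03, 1.0, -0.0, 0.0]
contact_force: [0.1, -0.9, 1.0]
finger_gap: 0.0858
grip_force: 0.0
```

```bash
python3 -c "
from h import *
S=snapshot('side');T=snapshot('top')
a=cv2.resize(T['pixels'][110:290,205:365],None,fx=2.2,fy=2.2);b=cv2.resize(S['pixels'][100:280,185:385],None,fx=2.2,fy=2.2)
c=np.zeros((400,800,3),np.uint8);c[:a.shape[0],:a.shape[1]]=a;c[:b.shape[0],355:355+b.shape[1]]=b
cv2.imwrite('pics/end.png',c[...,::-1]);print(get_state()['contact_force'])"
```

```text
[ 0.2763956   0.08424957 -0.49586305]
```

View pics/end.png

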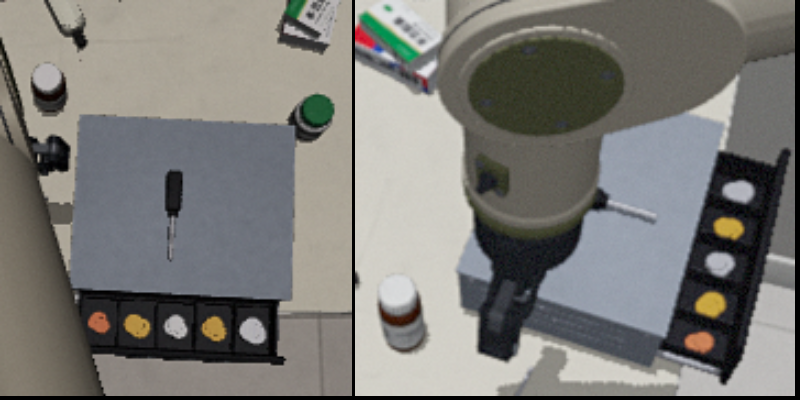

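The key lies flat on the case, with its grip in the top half at (174,193). The drawer is open at (178,328), both bottles stand at (47,88) and (313,116), and the arm is clear.

```bash
python3 -c "
from cell import *
print(sign_off())"
```

```text
the job is handed in; nothing more can be done
None
```

The job is handed in at about 23 s of the 67 s allowed: the drawer is sprung open, the key lies flat on top of the case, both bottles are standing, and the highest contact force I read at the back was about 8 N; the hand-in returned no verdict.

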